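Hook the key dish forward on the entry shelf

ROBOT

A 7-joint arm with a two-finger parallel gripper is mounted at the origin on the work surface. World frame = base frame: x ahead of the robot, y to its left, z up, the work surface at z = 0. Lengths are in mm, angles in rad, forces in N, time in s.
With the tool pointing down it reaches from about 400 to 875 mm from the base axis. Payload 4.4 kg.
Tool frame: the origin (TCP) lies on the centre line of the jaws, within the pads' length; the fingertips stand 19 mm ahead of it and the grasp point (between the pads) is the TCP; z points along the fingers, y is the line along which they close (so a half turn about z gives the same grasp; the last joint's range is limited). The gripper opens to 85 mm and grips with 20 to 120 N. Pads are 22 mm wide; open, the fingers measure 114 mm over their backs; the gripper's body (76 mm by 85 mm) begins 54 mm behind the grasp point. The pads swing forward as they close: fully open they stand 13 mm farther back than shut.
Start: joints at [-1.203, 0.628, 0.038, 1.517, -0.027, 0.996, -0.02], TCP at [273.188, 589.819, 229.113] pointing down, gripper open.
Joint ranges: [-3.06, 3.06], [-0.37, 2.12], [-1.25, 1.32], [0.18, 2.47], [-1.1, 4.24], [0.23, 1.98], [-2.94, 2.94]. Speed limits (rad/s): [2.57, 2.57, 3.14, 3.14, 3.14, 3.14, 3.14].

INTERFACE

Orientations are given as [roll, pitch, yaw] about the fixed x, y, z axes, in that order (R = Rz(yaw) Ry(pitch) Rx(roll)).
In Python, from cell import ctrl, viewer, silhouettes gives the robot as it stands.
- The arm moves only by the shell command python3 -m creep 'ROWS'. ROWS is JSON, a list of rows, each an object with "jaw": the gripper command: -1 is shut, 1 is fully open, values between are in proportion; "xyz": the shift along the tool's x, y, z in mm, a list of three; "angular": the turn, a rotation vector about the tool's x, y, z in rad, a list of three. In form: [{"jaw": jaw, "xyz": [tx, ty, tz], "angular": [rx, ry, rz]}, ...]. A call has 1 to 12 rows; each row is the pose to reach, as a shift and turn from the pose commanded when the call began, along the tool's axes at that moment; what a row does not reach only later rows make up. A row lasts 1/8 s, in which the tool goes at most 62.5 mm and 10.7 degrees, less where a joint would pass 70% of its speed; a pose out of reach is approached as far as the arm can. A call with a gripper value outside its range is refused whole. The fingers move at their own pace and stop on an object; the grip force is fixed at half the most. Time passes only in rows, so rows that repeat a pose let the fingers close. It gives the time, the measured TCP pose, the force, the opening and the grip force at its end, in the units of the state.
- ctrl.read_state(): the state, without advancing time (a new reading comes with each control period).
- viewer.get_image(name): name is "scene" or "top" or "wrist"; returns (picture, depth): 480x640x3 uint8, red, green, blue; 480x640 float32, mm along the optical axis (not along the pixel's ray), 0 where there is no reading.
- viewer.camera_model(name): a dict with "fx", "fy", "cx", "cy" (pixels), "T" (4x4, takes a point from camera to world coordinates). Camera axes: x right, y down, z forward; pixel columns grow to the right and rows downward; lengths in mm; the calibration is good to about 2 mm. The wrist camera is an equidistant fisheye: a pixel r from the principal point sees the ray r / f radians off the axis. A picture is of the moment at which its call begins: read the wrist's pose just before it. camera_model takes no time and is no camera call; for the wrist camera it gives the pose at the moment of the call.
- ctrl.finish_job(): hands the job in; it is judged then, once.
Trained networks look in the newest picture that a camera, given by its name, has taken for a name from the list of things; names that differ only in an ending like _2 or _b are one class to them, and where a whole thing is asked for, a point or a joint stands for the part that bears it (a point fixed in the world has none). Each returns a list of dicts, best first, with "score" (0 to 1); they miss things now and then, are a little off and sometimes report something else, mostly with a low value. They report only what shows in the picture. A call takes as long as a camera call.
- silhouettes(camera, target): "pixels" (480x640 bool, what is visible of it) and "xy" ([column, row] in pixels, amid what is visible of it).
The state is a dict: "clock": time; "qpos": joint angles; "qd": joint speeds; "tau": joint torques, N m; "eef_pos": TCP position; "tool_rot": TCP orientation; "force": force on the tool from outside, world axes, zero at the start; "torque": the same for the moment, N m; "width": finger opening in mm; "gripper_force": force on a finger pad.
Only numpy, scipy, OpenCV 4.12 (cv2) and the standard library are available. Lean on these libraries where they do the work, as an engineer would, in place of code of your own. Each camera call takes 0.05 s, during which the arm holds its last target. There are 200 camera calls.

TASK

Pick up the wooden-handled hook, lower its prong into the wide low ceramic dish at the back of the shelf and drag the dish towards you until all of it lies on your side of the dark strip. Then lift the hook out and stand it back on the shelf clear of the dish. Move the dish with the hook only, never by hand, and leave the tall cup where it stands.

Things in the scene. Friction and masses are not known exactly. Their poses are not given: they have to be found in the camera images.
- hook: Hook tool standing on the shelf, 140 x 24 x 45 mm tall, 0.12 kg. Origin: bottom end of its prong, z up, x from handle to prong. Wooden handle block 80 long (x), 24 wide, 45 tall, centred at x = -95 mm, underside at z = 0. A 10 mm steel rod leaves it at z = 38 mm (underside 33), runs level along x for 55 mm and bends down as the 10 mm thick prong to z = 0. Stands by itself on handle and prong.
- dish: Wide low dish of teal ceramic, open, round, empty, 36 mm tall, 100 mm across the rim, 94 at the foot, wall 4, floor 5 mm, about 0.16 kg, loose. Origin: centre of its underside, z up. In the same row, 140 mm or more apart between centres and in any order, stand two others of this ceramic: the tall cup, and a small pot 36 mm tall, 60 mm across. The shelf nearer the robot is free but for the hook.
- strip: Thin dark steel strip let in flush across the shelf along y, 8 mm wide (x) and 1000 mm long; things slide over it freely. Origin: on its centre line; its x axis points away from the robot, so the robot's side is its negative x.
- cup: The tall cup of teal ceramic, 80 mm tall, 72 mm across at the rim, standing upright in the same row as the dish, to be left alone. Origin: centre of its underside.

How it is judged (in metres and radians):
On the way, in this order (a step that is already met when the one before it is completed fails the run):
1. the hook's prong is inside the dish, below its rim (horizontal distance between hook and dish below 0.048 m and z of hook in the frame of dish below 0.032 m), for 0.1 s.
2. the dish has been dragged wholly onto the robot's side of the strip with the prong still in it (x of dish in the frame of strip below -0.05 m and horizontal distance between hook and dish below 0.048 m and z of hook in the frame of dish below 0.036 m), for 0.05 s.
At the end, for the whole second after the job is handed in: Dish level and still on the shelf, its centre 50 mm or more on the robot's side of the strip's centre line; hook standing upright (8 degrees) and still on the shelf, prong outside the dish, not touching it; tall cup upright, within 20 mm of its start (x of dish in the frame of strip below -0.05 m and height (world z) of dish between -0.005 and 0.005 m and angle between dish's own z axis and vertical below 0.1 rad and linear speed of each of dish, hook below 0.02 m/s and height (world z) of hook between -0.008 and 0.008 m and angle between hook's own z axis and vertical below 0.15 rad and horizontal distance between hook and dish above 0.055 m and contact force between hook and dish below 0.05 N and distance of cup from where it was at the start of the episode below 0.02 m and angle between cup's own z axis and vertical below 0.2 rad).
It fails at once if the gripper or arm touches the dish (contact force between any of the fingers, the arm and dish above 0.5 N).
It fails at once if the tall cup is pushed more than 20 mm or tipped (distance of cup from where it was at the start of the episode above 0.02 m or angle between cup's own z axis and vertical above 0.3 rad).
It fails at once if the dish is tipped over (angle between dish's own z axis and vertical above 0.5 rad).
It also fails if it takes over 56 s, if anything falls off the work surface, if the arm or the gripper's body presses on something with over 40 N, if the wrist force passes 120 N, or if a joint passes its speed limit or range.

## Working session

There is one attempt and no reset: what is moved stays moved. The work goes in short steps, Python scripts to look and compute and a shell command to move; the robot and the scene stay as the last step left them, time stands still between calls to the robot, and variables do not carry over. Pictures are saved under pics/ and viewed, at most 10 in all, crops included, and the job is handed in when it is done.

```bash
mkdir -p pics; cat > h.py <<'E'
import numpy as np, cv2
from cell import ctrl, viewer, silhouettes
def pts(cam,d,m):
    c=viewer.camera_model(cam);v,u=np.nonzero(m&(d>0));z=d[v,u]
    p=np.c_[(u-c['cx'])/c['fx']*z,(v-c['cy'])/c['fy']*z,z]
    T=np.array(c['T']);return p@T[:3,:3].T+T[:3,3]
E
python3 - <<'E'
from h import *
ims=[]
for cam in ['top','scene']:
    im,d=viewer.get_image(cam); im=im.copy()
    for n in ['hook','dish','strip','cup']:
        for r in silhouettes(cam,n)[:3]:
            P=pts(cam,d,r['pixels'])
            print(cam,n,round(r['score'],2),np.round(r['xy']),r['pixels'].sum(),np.round(np.percentile(P,[2,50,98],axis=0)).tolist() if len(P) else 0)
    ims.append(im)
cv2.imwrite('pics/top.png',ims[0][:,:,::-1]);cv2.imwrite('pics/scene.png',ims[1][:,:,::-1])
s=ctrl.read_state();print(s)
E
```

```text
top hook 0.78 [316. 333.] 1578 [[446.0, -46.0, 17.0], [494.0, -34.0, 45.0], [576.0, -18.0, 48.0]]
top dish 0.82 [170. 192.] 4673 [[629.0, 121.0, 4.0], [677.0, 172.0, 7.0], [719.0, 212.0, 38.0]]
top strip 0.79 [312. 233.] 3369 [[622.0, -480.0, -1.0], [625.0, -29.0, 2.0], [629.0, 381.0, 4.0]]
top strip 0.16 [293. 178.] 2722 [[654.0, -30.0, 3.0], [697.0, 2.0, 30.0], [720.0, 34.0, 82.0]]
top cup 0.64 [293. 179.] 2693 [[654.0, -30.0, 5.0], [697.0, 1.0, 31.0], [719.0, 34.0, 82.0]]
scene hook 0.66 [239. 226.] 1541 [[445.0, -49.0, -2.0], [511.0, -43.0, 32.0], [580.0, -17.0, 45.0]]
scene dish 0.9 [420. 232.] 2911 [[628.0, 117.0, 2.0], [672.0, 171.0, 18.0], [721.0, 211.0, 35.0]]
scene strip 0.94 [153. 334.] 2019 [[618.0, -406.0, -2.0], [625.0, -241.0, -0.0], [629.0, 423.0, 1.0]]
scene cup 0.86 [342. 259.] 3522 [[655.0, -33.0, 4.0], [699.0, -10.0, 55.0], [721.0, 32.0, 79.0]]
{'clock': 0.5, 'qpos': array([-1.20280141,  0.62845752,  0.03848453,  1.51739724, -0.02699975,
        0.99632169, -0.01998272]), 'qd': array([-0.00094625, -0.00145355,  0.00071028,  0.00056176, -0.00027147,
       -0.00025629,  0.00025993]), 'tau': array([-3.98724515e-04, -5.62814891e+01,  1.22448776e+00, -1.93609375e+01,
        1.08819437e-02,  2.66914918e-03,  2.26103543e-05]), 'eef_pos': array([273.17428844, 589.81136037, 229.07671459]), 'tool_rot': array([-3.14152593e+00, -4.12812366e-05,  2.70780273e+00]), 'force': array([ 0.70265335,  0.60540406, -0.0226771 ]), 'torque': array([-0.01086638,  0.01861142, -0.01891258]), 'gripper_force': 0.0, 'width': 85.30910678561658}
```

View pics/top.png

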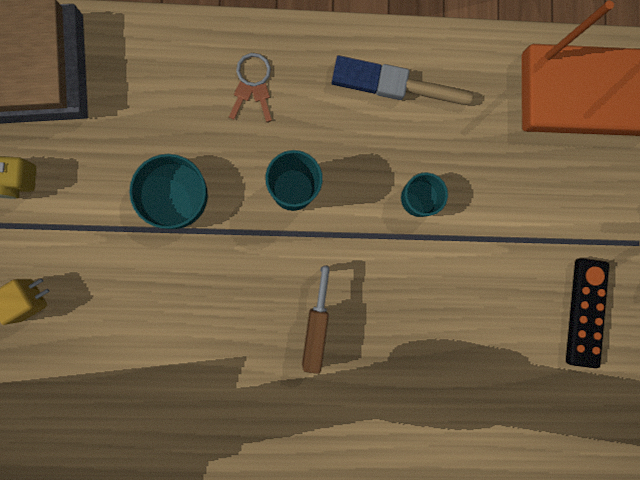

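View pics/scene.png

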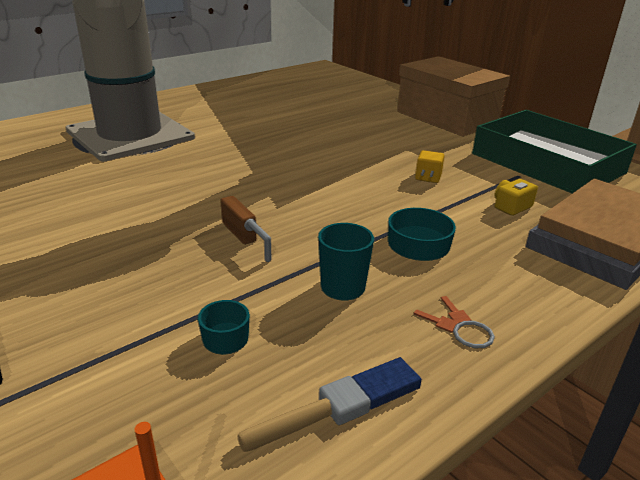

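The top view shows the dish at (170,190), the tall cup at (293,180) and the small pot at (424,194). The hook runs from its handle at (315,345) to its prong at (325,268). The scene view agrees, and the networks picked the right objects. Next I refine the poses and work out the move in tool axes.

```bash
cat >> h.py <<'E'
def hook(cam='top'):
    im,d=viewer.get_image(cam);r=silhouettes(cam,'hook')[0]
    P=pts(cam,d,r['pixels']);H=P[(P[:,2]>30)]
    (c,s,a)=cv2.minAreaRect(H[:,:2].astype(np.float32))
    b=cv2.boxPoints((c,s,a));e=max([b[1]-b[0],b[2]-b[1]],key=np.linalg.norm);e/=np.linalg.norm(e);e*=np.sign(e[0])
    A=H[H[:,2]>42]
    t=(H[:,:2]-c)@e
    return np.array(c),s,np.arctan2(e[1],e[0]),t.min(),t.max(),A[:,:2].mean(0),P
def dish(cam='top'):
    im,d=viewer.get_image(cam);r=silhouettes(cam,'dish')[0]
    P=pts(cam,d,r['pixels']);R=P[(P[:,2]>32)&(P[:,2]<40)]
    return np.array(cv2.minEnclosingCircle(R[:,:2].astype(np.float32))[0]),cv2.minEnclosingCircle(R[:,:2].astype(np.float32))[1]
def go(xyz,yaw):
    from scipy.spatial.transform import Rotation as Ro
    s=ctrl.read_state();R=Ro.from_euler('xyz',s['tool_rot']);T=Ro.from_euler('xyz',[np.pi,0,yaw])
    print('shift',np.round(R.inv().apply(np.array(xyz)-s['eef_pos']),1),'turn',np.round((R.inv()*T).as_rotvec(),3))
E
python3 - <<'E'
from h import *
for cam in ['top','scene']:
    c,s,a,t0,t1,h,P=hook(cam);print(cam,c,s,a,t0,t1,'handle top mean',h)
    print('dish',dish(cam))
    r=silhouettes(cam,'strip')[0]
    im,d=viewer.get_image(cam);S=pts(cam,d,r['pixels']);print('strip x=b+m*y',np.polyfit(S[:,1],S[:,0],1))
    e=np.array([np.cos(a),np.sin(a)])
    e0=c+e*t0; print('prong by rear end',e0+135*e,'by front end',c+e*(t1-5))
    g=e0+40*e; go([*g,120],a+np.pi); go([*g,26],a+np.pi)
E
```

```text
top [511.00775146 -35.51859665] (24.00994110107422, 137.7138671875) -0.11590237 -68.85694654211744 68.85692722211006 handle top mean [494.65392002 -33.26330209]
dish (array([673.99371338, 167.05749512]), 50.028560638427734)
strip x=b+m*y [-7.48415282e-04  6.25276879e+02]
prong by rear end [576.70704588 -43.16758164] by front end [574.43625245 -42.90320675]
shift [-451.2 -476.5  109.1] turn [ 0.     0.    -0.318]
shift [-451.2 -476.5  203.1] turn [ 0.     0.    -0.318]
scene [512.26806641 -37.58119583] (23.87704849243164, 139.83999633789062) -0.10614946 -69.91999194142322 69.92004157700627 handle top mean [487.16788372 -34.94236431]
dish (array([673.08850098, 166.01438904]), 51.514522552490234)
strip x=b+m*y [-5.38839779e-04  6.24586920e+02]
prong by rear end [576.98176796 -44.47643751] by front end [576.82269996 -44.45948909]
shift [-452.3 -478.5  109.1] turn [ 0.    -0.    -0.328]
shift [-452.3 -478.5  203.1] turn [ 0.    -0.    -0.328]
```

```bash
python3 -m creep '[{"jaw":1,"xyz":[-41,-43,0],"angular":[0,0,-0.03]},{"jaw":1,"xyz":[-82,-86,0],"angular":[0,0,-0.06]},{"jaw":1,"xyz":[-123,-130,0],"angular":[0,0,-0.09]},{"jaw":1,"xyz":[-164,-173,20],"angular":[0,0,-0.12]},{"jaw":1,"xyz":[-205,-217,40],"angular":[0,0,-0.15]},{"jaw":1,"xyz":[-246,-260,60],"angular":[0,0,-0.18]},{"jaw":1,"xyz":[-287,-303,80],"angular":[0,0,-0.21]},{"jaw":1,"xyz":[-328,-347,100],"angular":[0,0,-0.24]},{"jaw":1,"xyz":[-369,-390,109],"angular":[0,0,-0.27]},{"jaw":1,"xyz":[-410,-434,109],"angular":[0,0,-0.3]},{"jaw":1,"xyz":[-452,-477,109],"angular":[0,0,-0.32]},{"jaw":1,"xyz":[-452,-477,109],"angular":[0,0,-0.32]}]'
python3 - <<'E'
from h import *
im,d=viewer.get_image('wrist');cv2.imwrite('pics/w1.png',im[:,:,::-1])
s=ctrl.read_state();print(s['qpos'],s['eef_pos'])
go([482.9,-34.2,120],np.pi-.11)
E
```

```text
clock: 2.6
eef_pos: [484.4, -39.4, 120.2]
tool_rot: [-3.139, 0.002, 3.017]
force: [0.2, 0.7, -0.2]
width: 85.6
gripper_force: 0.0
[ 0.08754451  0.5684719  -0.10381071  2.07238578  0.11689181  0.50531965
  1.34840014] [483.40410932 -35.85072767 120.11892504]
shift [0.7 1.6 0.1] turn [-0.001  0.001 -0.01 ]
```

View pics/w1.png

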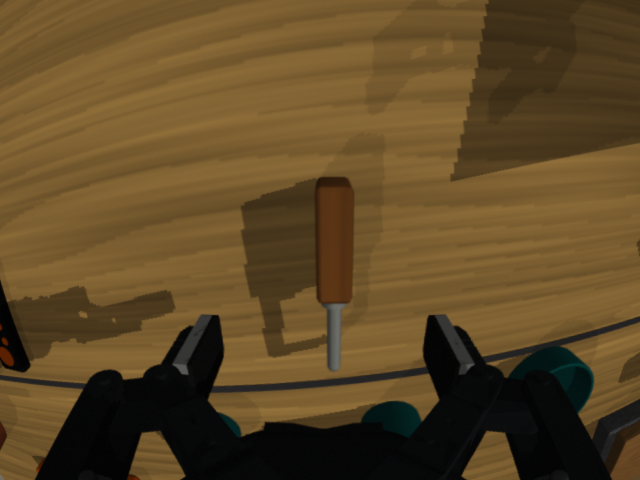

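The wrist view shows the hook lined up with the tool: handle at (335,240), rod tip at (334,368), with the fingers either side of it. I'll descend and grip.

```bash
python3 -m creep '[{"jaw":1,"xyz":[0,1,40],"angular":[0,0,0]},{"jaw":1,"xyz":[0,1,75],"angular":[0,0,0]},{"jaw":1,"xyz":[0,1,94],"angular":[0,0,0]},{"jaw":1,"xyz":[0,1,94],"angular":[0,0,0]},{"jaw":-1,"xyz":[0,1,94],"angular":[0,0,0]},{"jaw":-1,"xyz":[0,1,94],"angular":[0,0,0]},{"jaw":-1,"xyz":[0,1,94],"angular":[0,0,0]},{"jaw":-1,"xyz":[0,1,94],"angular":[0,0,0]},{"jaw":-1,"xyz":[0,1,94],"angular":[0,0,0]},{"jaw":-1,"xyz":[0,1,94],"angular":[0,0,0]}]'
```

```text
clock: 3.9
eef_pos: [483.4, -32.1, 26.9]
tool_rot: [3.141, 0.001, 3.028]
force: [-0.0, -0.7, 5.5]
width: 22.4
gripper_force: 58.7
```

```bash
python3 -m creep '[{"jaw":-1,"xyz":[0,0,-30],"angular":[0,0,0]},{"jaw":-1,"xyz":[0,0,-70],"angular":[0,0,0]},{"jaw":-1,"xyz":[0,20,-90],"angular":[0,0,-0.02]},{"jaw":-1,"xyz":[0,60,-90],"angular":[0,0,-0.04]},{"jaw":-1,"xyz":[0,105,-90],"angular":[0,0,-0.06]},{"jaw":-1,"xyz":[-20,150,-90],"angular":[0,0,-0.08]},{"jaw":-1,"xyz":[-45,185,-90],"angular":[0,0,-0.1]},{"jaw":-1,"xyz":[-68,207,-90],"angular":[0,0,-0.11]},{"jaw":-1,"xyz":[-68,207,-90],"angular":[0,0,-0.11]},{"jaw":-1,"xyz":[-68,207,-90],"angular":[0,0,-0.11]}]'
python3 - <<'E'
from h import *
s=ctrl.read_state();print(s['eef_pos'],s['tool_rot'],s['force'])
for cam in ['top','scene']:
    im,d=viewer.get_image(cam)
    for r in silhouettes(cam,'hook')[:1]:
        P=pts(cam,d,r['pixels']);print(cam,r['score'],np.round(np.percentile(P,[1,50,99],axis=0)))
        Q=P[P[:,0]>P[:,0].max()-12];print(np.round([Q.min(0),np.median(Q,0),Q.max(0)]))
cv2.imwrite('pics/s2.png',im[:,:,::-1])
E
```

```text
clock: 5.15
eef_pos: [572.9, 164.9, 115.7]
tool_rot: [-3.14, -0.002, 3.137]
force: [-1.0, -0.7, -1.6]
width: 22.3
gripper_force: 59.5
[572.86722156 164.92474495 115.69882104] [-3.14041744e+00 -1.95651739e-03  3.13722748e+00] [-1.01243314 -0.6560737  -1.5670364 ]
top 0.6 [[533. 152.  94.]
 [600. 160. 132.]
 [669. 175. 136.]]
[[696. 202.   5.]
 [696. 202.   5.]
 [696. 202.   5.]]
scene 0.87 [[478. 150.  -1.]
 [600. 154. 114.]
 [671. 335. 133.]]
[[660. 156.  90.]
 [668. 160. 113.]
 [672. 167. 131.]]
```

View pics/s2.png

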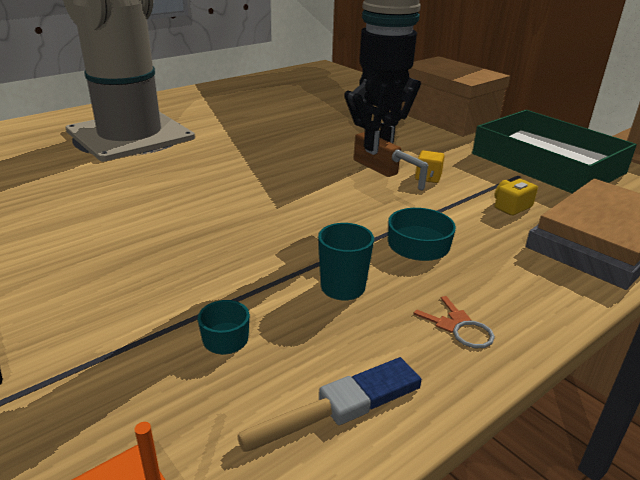

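The scene view shows the hook held level with its prong over the dish. The dish is at (420,232). I'll lower the prong to about 11 mm above the shelf and bring it gently up to the near wall.

```bash
python3 -m creep '[{"jaw":-1,"xyz":[0,2,30],"angular":[0,0,0]},{"jaw":-1,"xyz":[0,2,55],"angular":[0,0,0]},{"jaw":-1,"xyz":[0,2,72],"angular":[0,0,0]},{"jaw":-1,"xyz":[0,2,78],"angular":[0,0,0]},{"jaw":-1,"xyz":[0,2,78],"angular":[0,0,0]},{"jaw":-1,"xyz":[0,2,78],"angular":[0,0,0]},{"jaw":-1,"xyz":[12,2,78],"angular":[0,0,0]},{"jaw":-1,"xyz":[22,2,78],"angular":[0,0,0]},{"jaw":-1,"xyz":[30,2,78],"angular":[0,0,0]},{"jaw":-1,"xyz":[36,2,78],"angular":[0,0,0]},{"jaw":-1,"xyz":[42,2,78],"angular":[0,0,0]},{"jaw":-1,"xyz":[48,2,78],"angular":[0,0,0]}]'
```

```text
clock: 6.85
eef_pos: [526.1, 168.2, 38.2]
tool_rot: [3.141, 0.001, 3.138]
force: [1.4, 0.2, -1.0]
width: 22.4
gripper_force: 59.5
```

```bash
python3 -c "
from h import *
print(dish('top'),dish('scene'))
go([420,167,38],np.pi)"
```

```text
(array([659.17956543, 166.79705811]), 49.92170715332031) (array([657.88952637, 166.42408752]), 51.200931549072266)
shift [ 1.058e+02 -1.500e+00  1.000e-01] turn [-0.    -0.    -0.004]
```

The dish is following the hook and has moved 15 mm. I'll keep dragging.

```bash
python3 -m creep '[{"jaw":-1,"xyz":[8,0,0],"angular":[0,0,0]},{"jaw":-1,"xyz":[18,0,0],"angular":[0,0,0]},{"jaw":-1,"xyz":[28,0,0],"angular":[0,0,0]},{"jaw":-1,"xyz":[38,0,0],"angular":[0,0,0]},{"jaw":-1,"xyz":[48,0,0],"angular":[0,0,0]},{"jaw":-1,"xyz":[58,0,0],"angular":[0,0,0]},{"jaw":-1,"xyz":[68,0,0],"angular":[0,0,0]},{"jaw":-1,"xyz":[78,0,0],"angular":[0,0,0]},{"jaw":-1,"xyz":[88,0,0],"angular":[0,0,0]},{"jaw":-1,"xyz":[96,0,0],"angular":[0,0,0]},{"jaw":-1,"xyz":[102,0,0],"angular":[0,0,0]},{"jaw":-1,"xyz":[104,0,0],"angular":[0,0,0]}]'
python3 -c "
from h import *
print(dish('top'),dish('scene'))"
```

```text
clock: 8.55
eef_pos: [421.7, 168.6, 38.1]
tool_rot: [-3.142, -0.0, 3.138]
force: [2.1, 0.6, -1.8]
width: 22.7
gripper_force: 59.5
(array([554.8581543 , 166.83119202]), 49.701786041259766) (array([554.6741333 , 165.33877563]), 51.02507400512695)
```

```bash
python3 -m creep '[{"jaw":-1,"xyz":[-8,0,0],"angular":[0,0,0]},{"jaw":-1,"xyz":[-16,0,0],"angular":[0,0,0]},{"jaw":-1,"xyz":[-18,0,-15],"angular":[0,0,0]},{"jaw":-1,"xyz":[-18,0,-45],"angular":[0,0,0]},{"jaw":-1,"xyz":[-18,0,-75],"angular":[0,0,0]},{"jaw":-1,"xyz":[-20,-20,-80],"angular":[0,0,0]},{"jaw":-1,"xyz":[-28,-65,-80],"angular":[0,0,0]},{"jaw":-1,"xyz":[-36,-115,-80],"angular":[0,0,0]},{"jaw":-1,"xyz":[-42,-165,-80],"angular":[0,0,0]},{"jaw":-1,"xyz":[-42,-200,-80],"angular":[0,0,0]},{"jaw":-1,"xyz":[-42,-210,-80],"angular":[0,0,0]},{"jaw":-1,"xyz":[-42,-210,-80],"angular":[0,0,0]}]'
python3 -m creep '[{"jaw":-1,"xyz":[0,0,30],"angular":[0,0,0]},{"jaw":-1,"xyz":[0,0,60],"angular":[0,0,0]},{"jaw":-1,"xyz":[0,0,78],"angular":[0,0,0]},{"jaw":-1,"xyz":[0,0,84],"angular":[0,0,0]},{"jaw":-1,"xyz":[0,0,87],"angular":[0,0,0]},{"jaw":-1,"xyz":[0,0,88],"angular":[0,0,0]},{"jaw":-1,"xyz":[0,0,88],"angular":[0,0,0]}]'
python3 - <<'E'
from h import *
print(dish('top'))
im,d=viewer.get_image('scene');cv2.imwrite('pics/s3.png',im[:,:,::-1])
E
```

```text
clock: 10.25
eef_pos: [463.5, -41.7, 118.1]
tool_rot: [3.141, 0.0, 3.137]
force: [-0.3, -0.1, -0.6]
width: 22.7
gripper_force: 59.6
clock: 11.12
eef_pos: [463.6, -41.6, 30.6]
tool_rot: [3.142, 0.001, 3.138]
force: [-0.5, 0.2, -1.2]
width: 22.5
gripper_force: 59.5
(array([554.52557373, 167.201828  ]), 50.009803771972656)
```

View pics/s3.png

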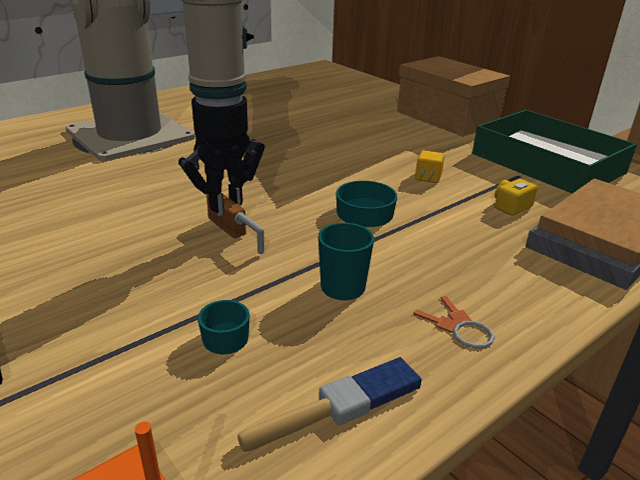

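The scene view shows the dish at (365,200) on the robot's side of the strip, with the cup unmoved. The hook is a few mm above the shelf near (240,220). I'll ease it down the last bit.

```bash
python3 -m creep '[{"jaw":-1,"xyz":[0,0,2],"angular":[0,0,0]},{"jaw":-1,"xyz":[0,0,3],"angular":[0,0,0]},{"jaw":-1,"xyz":[0,0,3.5],"angular":[0,0,0]},{"jaw":-1,"xyz":[0,0,3.5],"angular":[0,0,0]}]'
```

```text
clock: 11.78
eef_pos: [463.1, -41.7, 26.9]
tool_rot: [-3.141, 0.0, 3.138]
force: [-1.4, 0.2, 4.7]
width: 22.7
gripper_force: 60.2
```

The wrist force of 4.7 N shows the hook is on the shelf. I'll release it and back off.

```bash
python3 -m creep '[{"jaw":-0.2,"xyz":[0,0,0],"angular":[0,0,0]},{"jaw":0.3,"xyz":[0,0,0],"angular":[0,0,0]},{"jaw":0.3,"xyz":[0,0,0],"angular":[0,0,0]},{"jaw":0.3,"xyz":[0,0,0],"angular":[0,0,0]},{"jaw":0.3,"xyz":[0,0,-15],"angular":[0,0,0]},{"jaw":0.3,"xyz":[0,0,-45],"angular":[0,0,0]},{"jaw":0.3,"xyz":[0,0,-90],"angular":[0,0,0]},{"jaw":0.3,"xyz":[0,0,-130],"angular":[0,0,0]},{"jaw":0.3,"xyz":[0,0,-130],"angular":[0,0,0]},{"jaw":0.3,"xyz":[0,0,-130],"angular":[0,0,0]}]'
python3 - <<'E'
from h import *
print(dish('top'))
im,d=viewer.get_image('scene');cv2.imwrite('pics/s4.png',im[:,:,::-1])
for n in ['hook','cup']:
    r=silhouettes('scene',n)[0];P=pts('scene',d,r['pixels']);print(n,r['score'],np.round(np.percentile(P,[2,50,98],axis=0)).tolist())
E
```

```text
clock: 13.02
eef_pos: [462.8, -41.8, 156.9]
tool_rot: [-3.141, 0.0, 3.138]
force: [-0.1, 0.1, -0.2]
width: 55.7
gripper_force: 0.0
(array([0., 0.]), 0.0)
hook 0.96 [[428.0, -56.0, 2.0], [489.0, -50.0, 32.0], [561.0, -34.0, 45.0]]
cup 0.8 [[655.0, -33.0, 4.0], [699.0, -10.0, 55.0], [721.0, 32.0, 79.0]]
```

View pics/s4.png

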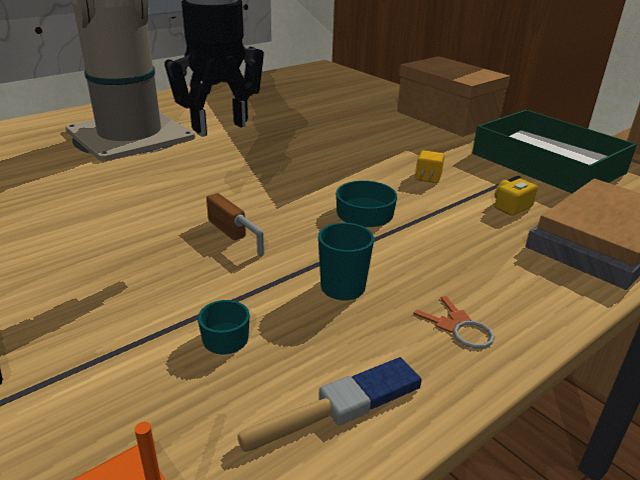

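The hook stands upright near (235,225), clear of the dish at (365,200). The cup at (345,260) is where it started. The last top-view dish reading was a network miss, and the picture shows the dish unmoved. Handing in.

```bash
python3 -c "
from cell import ctrl
print(ctrl.finish_job())"
```

```text
the job is handed in; nothing more can be done
None
```

I dragged the dish with the hook to about 70 mm on the robot's side of the strip, stood the hook upright clear of it, left the tall cup where it stood, and handed the job in; no verdict was returned.

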